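# Free a stuck chopper blade and stow it under the cantilever tray

## Task

First swing the green tray of the beige box up and over to its open stop. Then free the orange blade hub stuck on the chopper's spindle: while it is still on, twist it well to one side and all the way back again, easing it upward as you twist (a straight pull draws the spindle up out of the motor, which must not happen). Stand the hub upright on the floor of the box's compartment, let go of it, swing the tray back down until it is fully shut, and leave the other kitchen things where they are.

Things in the scene. Friction and masses are not known exactly. Their poses are not given: they have to be found in the camera images.
- hub: Orange plastic blade hub, 96 mm tall, 0.12 kg, loose, stuck on the spindle. Origin: centre of its underside; z up its axis. Column 44 mm across up to 52 mm, with a 24 mm bore from below, 46 mm deep. Two steel blades reach 55 mm from the axis: to hub +x (12 mm up), to -x (32 mm up). At the start its x lies within 0.08 rad of the chopper's x.
- hub_grip (a point): Point on the hub's axis 79 mm above its underside, in the flat grip wing that stands from 52 to 96 mm height: 50 mm long (hub x, white mark on top at its +x end), 20 mm thick (hub y). Take the wing from above across its two flat faces, fingertips not below 54 mm height.
- chopper: White motor base of a mini chopper, fixed, 132 mm across below, 75 mm high, flat top 90 mm across on which the hub rests at the start. Origin: centre of its underside, z up. A steel spindle 18 mm thick stands 40 mm up from its top, inside the hub's bore; it does not turn.
- spindle_pads (a point): Point on the spindle's axis, 20 mm above the base's top, where four sprung pads grip the bore (radius 12 mm) with about 27 N of sliding friction, acting against the direction of sliding. Raised 20 mm the hub is free of them, 40 mm clear of the spindle. Turning while rising, at most 4.5 mm per rad, leaves about 10 N along the axis or less; turning takes 0.35 N m.
- spindle (a joint): How far the spindle has been drawn up out of the motor, m: 0 at rest. A spring holds it down: 4 N starts it, then 2 N per mm (4 mm at 12 N, stop at 15 mm). A pull with no twist on the stuck hub draws it 5 mm or more; it must stay under 4 mm.
- case: Beige open storage box, fixed, 160 x 160 mm outside and 108 mm high, walls and floor 5 mm. Origin: centre of its underside, z up. Its tray swings towards the box's +x, which faces away from the robot.
- compartment (a point): Centre of the compartment's inner floor, 5 mm above the table; the compartment is 150 x 150 mm and 103 mm deep, under the tray.
- tray_arm (a joint): Swing of the tray's two pairs of arms, rad: 0 shut, 1.745 at the open stop. Arms 105 mm long about axes along box y, leaning 50 degrees to box -x when shut, 50 to +x when open. The tray keeps level: at swing q it has moved along box x by 0.105*(sin(q-0.8727)+0.766) m and up by 0.105*(cos(q-0.8727)-0.6428) m (161 mm along when open, 37 mm up half way).
- tray_handle (a point): Middle of the green tray's yellow bar handle, moving with it: bar 100 mm long (box y), 12 mm thick (box x), 22 mm high, this point at mid-height, 166 mm above the table when shut. Take it from above across the 12 mm; free air 40 mm under this point.
- tray: Green tray, 156 mm (box x) by 160 mm, 32 mm deep, level. Origin: centre of its underside, 55 mm below the handle point; 111 mm above the table when shut, 3 mm above the box's rim. It weighs about 3 N with its arms and sinks by itself to the nearer stop, open or shut; light friction and damping.
- bowl: Bystander: blue ceramic noodle bowl, 156 mm across, 65 mm high; origin at the centre of its underside.
- jar: Bystander: amber glass jar with red cap, 60 mm across, 95 mm high; origin at the centre of its underside.
- ladle: Bystander: steel ladle lying along its x, about 240 mm long, cup 80 mm across and 28 mm high at +x; origin on the table, mid-handle.
- paddle: Bystander: bamboo rice paddle lying along its x, 190 mm long, about 10 mm thick; origin on the table where handle and blade meet.
- chopper_bowl: Bystander: clear plastic chopper bowl, 120 mm across, 95 mm high, one white handle reaching 88 mm from its axis at its +y; origin at the centre of its underside.
Things that resemble listed ones, but are neither listed nor needed, are in the scene too. What is shaped like the case but purple is not meant.

How it is judged:
By the outcome, as a careful person would: the job done as asked, in the order asked, and still so for the second after the job is handed in, with the robot touching nothing.
It also fails if it takes over 72 s, if anything falls off the work surface, if the arm or the gripper's body presses on something with over 40 N, if the wrist force passes 120 N, or if a joint passes its speed limit or range.

## Robot

A 7-joint arm with a two-finger parallel gripper is mounted at the origin on the work surface. World frame = base frame: x ahead of the robot, y to its left, z up, the work surface at z = 0. Lengths are in mm, angles in degrees, forces in N, time in s.
With the tool pointing down it reaches from about 425 to 975 mm from the base axis. Payload 16.7 kg.
Tool frame: the origin (TCP) lies on the front face of the gripper's body, between the roots of the fingers; the fingertips stand 73 mm ahead of it and the grasp point (between the pads) lies 54 mm ahead of it (pinch_z is the z of the grasp point in the tool frame, in mm); z points along the fingers, y is the line along which they close (so a half turn about z gives the same grasp; the last joint's range is limited). The gripper opens to 85 mm and grips with 20 to 120 N. Pads are 22 mm wide; open, the fingers measure 114 mm over their backs; the gripper's body (76 mm by 85 mm) begins 54 mm behind the grasp point. The pads swing forward as they close: fully open they stand 13 mm farther back than shut.
Start: joints at [62.481, 24.414, 4.234, 92.017, -1.954, 63.644, -3.845], TCP at [219.207, -638.38, 303.902] pointing down, gripper open.
Joint ranges: [-163.25, 163.25], [-28.42, 122.38], [-70.27, 78.77], [12.13, 141.07], [-58.53, 238.53], [9.26, 117.41], [-156.51, 156.51]. Speed limits (degrees/s): [108.29, 108.29, 136.94, 136.94, 172.46, 172.46, 172.46].

## Interface

Orientations are given as [roll, pitch, yaw] about the fixed x, y, z axes, in that order (R = Rz(yaw) Ry(pitch) Rx(roll)).
In Python, from station import get_state, get_image, camera_params, hand_in, pinch_z gives the robot as it stands.
- The arm moves only by the tool servo_tool, never from a script. Its argument "series" is a list of rows, each an object with "slide": the shift along the tool's x, y, z scaled (see below), a list of three; "twist": the turn about the tool's z scaled (see below). In form: [{"slide": [tx, ty, tz], "twist": twist}, ...]. A call has 1 to 12 rows; each row is the pose to reach, as a shift and turn from the pose commanded when the call began, along the tool's axes at that moment; what a row does not reach only later rows make up. The controller multiplies each number of a shift by 10 cm and each number of a turn by 45 degrees. A row lasts 1/12 s, in which the tool goes at most 41.7 mm and 7.16 degrees, less where a joint would pass 70% of its speed; a pose out of reach is approached as far as the arm can. A call with a number of a shift or a turn outside -1 to 1 is refused whole. A call with a gripper value outside its range is refused whole. "claw" is the opening, from 0 (shut) to 1 (fully open), set as the call begins (left out, the last holds). The fingers move at their own pace and stop on an object; "newtons" is the grip in N (left out, the last holds). Time passes only in rows, so rows that repeat a pose let the fingers close. It gives the time, the measured TCP pose, the force, the opening and the grip force at its end, in the units of the state.
- get_state(): the state, without advancing time (a new reading comes with each control period).
- get_image(name): name is "scene" or "top" or "wrist"; returns the picture (420x560x3 uint8, red, green, blue); there is no depth.
- camera_params(name): a dict with "fx", "fy", "cx", "cy" (pixels), "D" ([k1, k2, p1, p2, k3] as OpenCV has them; the pictures are not rectified), "origin" and "attitude" of the camera in the world; the wrist camera has in their place "T_tool_cam" (4x4, takes a point from camera to tool coordinates, whose origin is the TCP and whose axes are the flange's). Camera axes: x right, y up, looking along -z (the intrinsics and any distortion apply to the point x, -y, -z); pixel columns grow to the right and rows downward; lengths in mm; the calibration is good to about 2 mm. A picture is of the moment at which its call begins: read the wrist's pose just before it. camera_params takes no time and is no camera call.
- hand_in(): hands the job in; it is judged then, once.
The state is a dict: "time": time; "joint_positions": joint angles; "qvel": joint speeds; "tau": joint torques, N m; "position": TCP position; "orientation": TCP orientation; "wrist_force": force on the tool from outside, world axes, zero at the start; "wrist_torque": the same for the moment, N m; "finger_gap": opening from 0.0 (shut) to 1.0 (fully open); "grip_force": force on a finger pad.
Only numpy, scipy, OpenCV 4.12 (cv2) and the standard library are available. Lean on these libraries where they do the work, as an engineer would, in place of code of your own. Each camera call takes 0.05 s, during which the arm holds its last target. There are 200 camera calls.

## Working session

There is one attempt and no reset: what is moved stays moved. The work goes in short steps, Python scripts to look and compute and a tool call to move; the robot and the scene stay as the last step left them, time stands still between calls to the robot, and variables do not carry over. Pictures are saved under pics/ and viewed, at most 10 in all, crops included, and the job is handed in when it is done.

Besides the shell and the picture viewer there is one more tool, called after "Call:" as a command line: name --argument value ..., lists and objects as JSON in quotes. servo_tool: Moves the arm, as the interface text tells. Shifts and turns lie within -1 to 1; 1 stands for 10 cm of shift or 45 degrees of turn. Its arguments: {"type":"object","properties":{"series":{"type":"array"},"claw":{"type":"number"},"newtons":{"type":"number"}},"required":["series"]}

```bash
mkdir -p pics; ls; python3 - <<'E'
from station import *
import cv2,numpy as np
s=get_state();print(s['time'],s['position'],s['orientation'],s['finger_gap'])
try: print(pinch_z)
except Exception as e: print(e)
for n in ['scene','top']:
    im=get_image(n);cv2.imwrite(f'pics/{n}0.png',im[:,:,::-1]);print(n,camera_params(n))
print(camera_params('wrist'))
E
```

```text
pics
0.0 [ 219.13760956 -638.10915272  303.18039799] [-1.79923786e+02  4.24985701e-03  1.89532733e+01] 0.9965771572400576
53.900000000000006
scene {'fx': 393.9400998086554, 'fy': 393.9400998086554, 'cx': 280.1514357378969, 'cy': 210.8350654148022, 'D': array([-0.08771386,  0.        ,  0.        ,  0.        ,  0.        ]), 'origin': array([1139.8674126 , -574.48231432,  905.01421862]), 'attitude': array([48.12914428,  0.26395625, 52.06982093])}
top {'fx': 399.0946685452048, 'fy': 399.0946685452048, 'cx': 281.84633035090803, 'cy': 207.27079032501342, 'D': array([-0.10627659,  0.        ,  0.        ,  0.        ,  0.        ]), 'origin': array([ 360.28252458,  -52.81982041, 1240.2904155 ]), 'attitude': array([  4.9738747 ,  -1.50001601, -88.64023767])}
{'fx': 335.32479247860584, 'fy': 335.32479247860584, 'cx': 279.06030266719694, 'cy': 206.26935184073048, 'D': array([-0.0548241,  0.       ,  0.       ,  0.       ,  0.       ]), 'T_tool_cam': array([[ 2.74660126e-05,  9.60504754e-01,  2.78263576e-01,
         7.07366597e+01],
       [ 9.99999664e-01, -2.54448196e-04,  7.79594303e-04,
        -1.86748649e+00],
       [ 8.19607699e-04,  2.78263461e-01, -9.60504438e-01,
        -6.97838113e+01],
       [ 0.00000000e+00,  0.00000000e+00,  0.00000000e+00,
         1.00000000e+00]])}
```

View pics/top0.png

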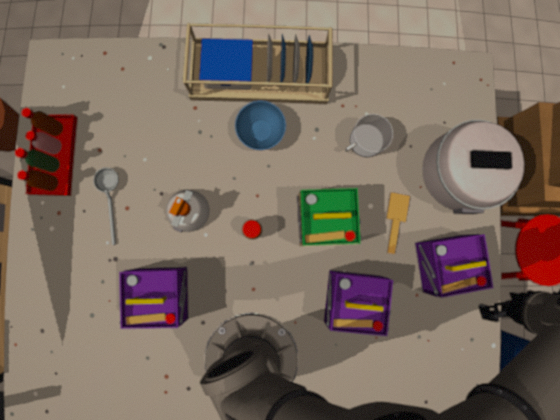

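View pics/scene0.png

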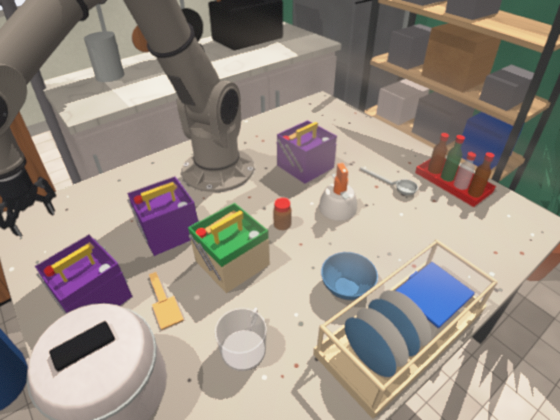

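```bash
cat > h.py <<'E'
from station import *
import cv2,numpy as np
from scipy.spatial.transform import Rotation as Ro
F=np.diag([1.,-1,-1])
def cam(n,s=None):
    p=camera_params(n);K=np.array([[p['fx'],0,p['cx']],[0,p['fy'],p['cy']],[0,0,1]])
    if n=='wrist':
        T=p['T_tool_cam'];Rt=Ro.from_euler('xyz',s['orientation'],degrees=True).as_matrix()
        return K,p['D'],Rt@T[:3,:3],Rt@T[:3,3]+s['position']
    return K,p['D'],Ro.from_euler('xyz',p['attitude'],degrees=True).as_matrix(),np.array(p['origin'])
def ray(c,px):
    K,D,R,o=c
    u=cv2.undistortPoints(np.array(px,float).reshape(-1,1,2),K,D)[:,0]
    return (R@F@np.c_[u,np.ones(len(u))].T).T
def onz(c,px,z):
    d=ray(c,px);return c[3]+d*((z-c[3][2])/d[:,2])[:,None]
def tri(c1,p1,c2,p2):
    A=np.zeros((3,3));b=np.zeros(3)
    for c,p in((c1,p1),(c2,p2)):
        d=ray(c,p)[0];d/=np.linalg.norm(d);M=np.eye(3)-np.outer(d,d);A+=M;b+=M@c[3]
    return np.linalg.solve(A,b)
def blobs(im,lo,hi,box=None,mn=20):
    m=cv2.inRange(cv2.cvtColor(im,cv2.COLOR_RGB2HSV),np.array(lo),np.array(hi))
    if box: k=np.zeros_like(m);x0,y0,x1,y1=box;k[y0:y1,x0:x1]=1;m=m*k
    n,l,st,ce=cv2.connectedComponentsWithStats(m)
    out=[]
    for i in range(1,n):
        if st[i,4]>=mn:
            pts=np.argwhere(l==i)[:,::-1].astype(np.float32);out.append((st[i,4],ce[i],cv2.minAreaRect(pts),pts))
    return sorted(out,key=lambda t:-t[0])
def look(name,fn=None):
    s=get_state() if name=='wrist' else None
    im=get_image(name)
    if fn: cv2.imwrite('pics/'+fn,im[:,:,::-1])
    return cam(name,s),im,s
E
python3 - <<'E'
from h import *
t=cv2.imread('pics/top0.png')[:,:,::-1];s=cv2.imread('pics/scene0.png')[:,:,::-1]
ct,cs=cam('top'),cam('scene')
yt=blobs(t,(22,150,120),(32,255,255),(300,190,360,245));ys=blobs(s,(20,150,100),(32,255,255),(195,205,270,250))
print([(b[0],b[1],b[2]) for b in yt],[(b[0],b[1],b[2]) for b in ys])
gt=blobs(t,(50,120,40),(80,255,255),(290,180,370,255));r=cv2.minAreaRect(np.vstack([b[3] for b in gt]))
P=onz(ct,cv2.boxPoints(r),143);print('tray',P.round(),P.mean(0))
print('handle tri',tri(ct,yt[0][1],cs,ys[0][1]), onz(ct,[yt[0][1]],175))
ot=blobs(t,(5,150,100),(20,255,255),(160,185,210,235),5);os=blobs(s,(3,130,100),(20,255,255),(320,155,360,205),5)
for b in ot: print(b[:3],onz(ct,[b[1]],171))
for b in os: print('s',b[:3])
cv2.imwrite('pics/c.png',cv2.resize(np.hstack([t[180:240,150:220],s[150:210,310:380]])[:,:,::-1],None,fx=5,fy=5,interpolation=2))
E
```

```text
[(np.int32(180), array([331.92777778, 215.45      ]), ((331.9954833984375, 215.4049835205078), (4.804080486297607, 36.19708251953125), 87.27368927001953))] [(np.int32(322), array([225.86645963, 223.5621118 ]), ((228.25143432617188, 226.44485473632812), (17.75191307067871, 37.3963508605957), 60.524105072021484))]
tray [[ 507. -128.  143.]
 [ 517. -290.  143.]
 [ 364. -296.  143.]
 [ 355. -136.  143.]] [ 435.64891953 -212.49257343  143.        ]
handle tri [ 435.36838241 -216.2836365   163.64580593] [[ 435.09447011 -213.70016796  175.        ]]
(np.int32(110), array([175.67272727, 206.98181818]), ((176.00001525878906, 206.00001525878906), (7.155416965484619, 16.994115829467773), 26.56505012512207)) [[447.35616794 207.26250884 171.        ]]
(np.int32(55), array([184.03636364, 209.09090909]), ((184.27359008789062, 209.2075653076172), (4.759300231933594, 12.529586791992188), 29.05460548400879)) [[442.25661425 184.3264678  171.        ]]
s (np.int32(259), array([340.37837838, 180.11583012]), ((340.94232177734375, 178.78848266601562), (11.963085174560547, 29.417421340942383), 11.309932708740234))
```

View pics/c.png

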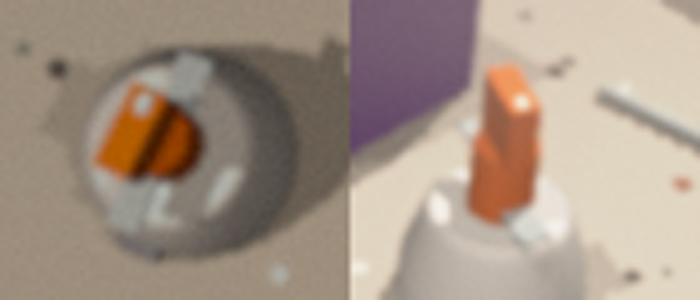

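The wing's white mark points towards world (+x, −y), a yaw of about −26°. The handle is near (435, −214) and the box yaw is about 3°. Next I move above the handle.

```bash
cat >> h.py <<'E'
def plan(target,yaw,pos=None,y0=None):
    s=get_state();p=np.array(s['position'] if pos is None else pos,float);y=s['orientation'][2] if y0 is None else y0
    dyaw=(yaw-y+180)%360-180;N=1
    while True:
        out=[];ok=True;q=p.copy();yy=y
        for i in range(N):
            R=Ro.from_euler('xyz',[180,0,yy],degrees=True).as_matrix()
            sl=R.T@((np.array(target)-p)/N)/100;tw=-dyaw/N/45
            ok&=max(abs(sl).max(),abs(tw))<=1
            out.append((sl.round(3).tolist(),round(tw,3),int(np.ceil(max(np.linalg.norm(sl)*100/41.7,abs(tw)*45/7.16)))));yy+=dyaw/N
        if ok:break
        N+=1
    for o in out:print(o)
E
python3 -c "
from h import *
plan([435,-214,335],93)"
```

```text
([0.684, -0.662, -0.063], np.float64(-0.329), 3)
([0.83, -0.465, -0.063], np.float64(-0.329), 3)
([0.922, -0.238, -0.063], np.float64(-0.329), 3)
([0.952, 0.006, -0.063], np.float64(-0.329), 3)
([0.919, 0.249, -0.063], np.float64(-0.329), 3)
```

Call:
servo_tool --series '[{"slide":[0.684,-0.662,-0.063],"twist":-0.329},{"slide":[0.684,-0.662,-0.063],"twist":-0.329},{"slide":[0.684,-0.662,-0.063],"twist":-0.329}]'

```text
time: 0.35
position: [265.6, -549.0, 310.1]
orientation: [-179.9, -0.1, 34.5]
wrist_force: [1.8, -2.2, 1.0]
finger_gap: 1.003
grip_force: 0.0
```

Call:
servo_tool --series '[{"slide":[0.83,-0.465,-0.063],"twist":-0.329},{"slide":[0.83,-0.465,-0.063],"twist":-0.329},{"slide":[0.83,-0.465,-0.063],"twist":-0.329}]'

```text
time: 0.6
position: [308.6, -463.8, 316.8]
orientation: [-180.0, -0.1, 49.3]
wrist_force: [1.3, -0.4, 0.4]
finger_gap: 0.998
grip_force: 0.0
```

Call:
servo_tool --series '[{"slide":[0.922,-0.238,-0.063],"twist":-0.329},{"slide":[0.922,-0.238,-0.063],"twist":-0.329},{"slide":[0.922,-0.238,-0.063],"twist":-0.329}]'

```text
time: 0.85
position: [351.5, -378.9, 323.2]
orientation: [180.0, -0.1, 64.1]
wrist_force: [0.8, -0.2, -0.3]
finger_gap: 1.003
grip_force: 0.0
```

Call:
servo_tool --series '[{"slide":[0.952,0.006,-0.063],"twist":-0.329},{"slide":[0.952,0.006,-0.063],"twist":-0.329},{"slide":[0.952,0.006,-0.063],"twist":-0.329}]'

```text
time: 1.1
position: [394.5, -294.0, 329.6]
orientation: [180.0, -0.1, 78.9]
wrist_force: [1.4, -0.0, -0.7]
finger_gap: 1.0
grip_force: 0.0
```

Call:
servo_tool --series '[{"slide":[0.919,0.249,-0.063],"twist":-0.329},{"slide":[0.919,0.249,-0.063],"twist":-0.329},{"slide":[0.919,0.249,-0.063],"twist":-0.329},{"slide":[0.919,0.249,-0.063],"twist":-0.329},{"slide":[0.919,0.249,-0.063],"twist":-0.329}]' --claw 0.6

```text
time: 1.52
position: [435.3, -213.8, 335.4]
orientation: [-180.0, -0.0, 93.0]
wrist_force: [-0.2, -0.6, 0.3]
finger_gap: 0.6
grip_force: 0.0
```

```bash
python3 - <<'E'
from h import *
c,im,s=look('wrist','w1.png')
print(s['time'],s['position'],s['orientation'],s['joint_positions'])
for b in blobs(im,(22,150,100),(32,255,255),None,300):
    P=onz(c,cv2.boxPoints(b[2]),177);print(b[:3],P.round(1).tolist(),onz(c,[b[1]],170))
E
```

```text
1.5167 [ 435.29901139 -213.83633645  335.35929741] [-1.79990554e+02 -2.10281642e-03  9.29880707e+01] [ 39.21201499   6.03463282 -22.0352164  112.42408117   2.56148676
  62.0125261   19.07231962]
(np.int32(2370), array([281.75780591, 207.91434599]), ((281.4999694824219, 208.99996948242188), (16.999996185302734, 135.99996948242188), 0.0)) [[432.8, -263.1, 177.0], [428.0, -161.9, 177.0], [439.4, -161.3, 177.0], [445.6, -262.5, 177.0]] [[ 436.56571798 -210.45592563  170.        ]]
```

View pics/w1.png

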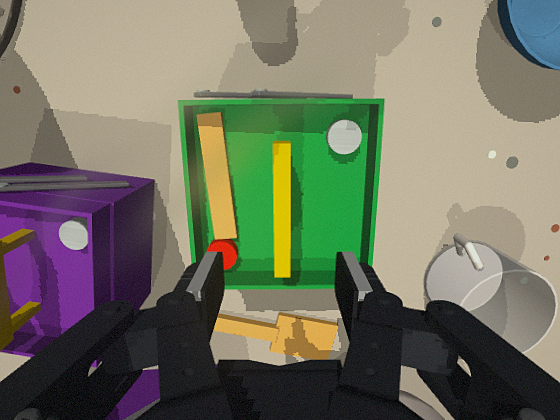

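The wrist view shows the yellow bar centred at pixel (282, 209) and aligned with the gripper. I descend and grasp it.

Call:
servo_tool --series '[{"slide":[0.015,0.013,1.0],"twist":0},{"slide":[0.015,0.013,1.0],"twist":0},{"slide":[0.015,0.013,1.0],"twist":0}]'

```text
time: 1.82
position: [434.0, -213.4, 231.2]
orientation: [-179.8, -0.1, 92.8]
wrist_force: [-1.0, 0.9, -0.9]
finger_gap: 0.602
grip_force: 0.0
```

Call:
servo_tool --series '[{"slide":[0,0,0.15],"twist":0},{"slide":[0,0,0.15],"twist":0}]'

```text
time: 1.98
position: [434.5, -213.4, 217.5]
orientation: [-179.7, -0.1, 92.8]
wrist_force: [-1.2, -1.0, 0.3]
finger_gap: 0.597
grip_force: 0.0
```

Call:
servo_tool --series '[{"slide":[0,0,0],"twist":0},{"slide":[0,0,0],"twist":0},{"slide":[0,0,0],"twist":0},{"slide":[0,0,0],"twist":0},{"slide":[0,0,0],"twist":0},{"slide":[0,0,0],"twist":0}]' --claw 0 --newtons 40

```text
time: 2.48
position: [437.0, -213.1, 221.5]
orientation: [179.9, 0.1, 93.0]
wrist_force: [0.7, -2.6, 8.9]
finger_gap: 0.133
grip_force: 44.6
```

```bash
python3 - <<'E'
import numpy as np
q=np.linspace(0,1.745,25)
dx=105*(np.sin(q-.8727)+.766);dz=105*(np.cos(q-.8727)-.6428)
print(np.c_[dx,dz].round(1).tolist())
E
```

```text
[[-0.0, -0.0], [5.1, 5.7], [10.6, 10.9], [16.5, 15.8], [22.7, 20.2], [29.2, 24.2], [36.0, 27.7], [43.1, 30.6], [50.3, 33.1], [57.7, 35.0], [65.2, 36.4], [72.8, 37.2], [80.4, 37.5], [88.0, 37.2], [95.6, 36.4], [103.1, 35.0], [110.5, 33.1], [117.7, 30.7], [124.8, 27.7], [131.6, 24.2], [138.1, 20.3], [144.3, 15.8], [150.2, 11.0], [155.7, 5.7], [160.8, 0.0]]
```

Call:
servo_tool --series '[{"slide":[0,0.051,-0.057],"twist":0},{"slide":[0,0.106,-0.109],"twist":0},{"slide":[0,0.165,-0.158],"twist":0},{"slide":[0,0.227,-0.202],"twist":0},{"slide":[0,0.292,-0.242],"twist":0},{"slide":[0,0.36,-0.277],"twist":0},{"slide":[0,0.431,-0.306],"twist":0},{"slide":[0,0.503,-0.331],"twist":0},{"slide":[0,0.577,-0.35],"twist":0},{"slide":[0,0.652,-0.364],"twist":0},{"slide":[0,0.728,-0.372],"twist":0},{"slide":[0,0.804,-0.375],"twist":0}]'

```text
time: 3.48
position: [517.9, -208.4, 259.2]
orientation: [179.9, 0.0, 93.0]
wrist_force: [0.0, -2.9, 4.7]
finger_gap: 0.133
grip_force: 44.1
```

Call:
servo_tool --series '[{"slide":[0,0.076,0.003],"twist":0},{"slide":[0,0.152,0.011],"twist":0},{"slide":[0,0.227,0.025],"twist":0},{"slide":[0,0.301,0.044],"twist":0},{"slide":[0,0.373,0.068],"twist":0},{"slide":[0,0.444,0.098],"twist":0},{"slide":[0,0.512,0.133],"twist":0},{"slide":[0,0.577,0.172],"twist":0},{"slide":[0,0.639,0.217],"twist":0},{"slide":[0,0.698,0.265],"twist":0},{"slide":[0,0.753,0.318],"twist":0},{"slide":[0,0.804,0.37],"twist":0}]'

```text
time: 4.48
position: [598.2, -203.8, 220.9]
orientation: [179.9, -0.0, 93.0]
wrist_force: [-9.7, 1.3, 23.5]
finger_gap: 0.132
grip_force: 47.2
```

Call:
servo_tool --series '[{"slide":[0,0,0],"twist":0},{"slide":[0,0,0],"twist":0},{"slide":[0,0,0],"twist":0},{"slide":[0,0,0],"twist":0}]'

```text
time: 4.82
position: [597.8, -203.9, 221.5]
orientation: [179.9, -0.0, 93.0]
wrist_force: [1.6, 1.0, 10.7]
finger_gap: 0.135
grip_force: 44.9
```

Call:
servo_tool --series '[{"slide":[0,0,0],"twist":0},{"slide":[0,0,0],"twist":0},{"slide":[0,0,0],"twist":0},{"slide":[0,0,0],"twist":0}]' --claw 0.6

```text
time: 5.15
position: [596.8, -204.3, 220.5]
orientation: [-179.9, -0.0, 93.0]
wrist_force: [0.2, -0.0, 0.3]
finger_gap: 0.598
grip_force: 0.0
```

Call:
servo_tool --series '[{"slide":[0,0,-1],"twist":0},{"slide":[0,0,-1],"twist":0},{"slide":[0,0,-1],"twist":0},{"slide":[0,0,-1],"twist":0}]'

```text
time: 5.48
position: [598.4, -204.5, 325.7]
orientation: [179.7, 0.1, 93.0]
wrist_force: [0.2, -0.6, -0.7]
finger_gap: 0.599
grip_force: 0.0
```

```bash
python3 -c "
from h import *
s=get_state();print(s['position'],s['joint_positions'])
plan([447,203,345],154)"
```

```text
[ 598.40481414 -204.54796091  325.72993253] [ 30.13502951  20.77473975 -22.08850828  95.40651761   8.51137089
  65.10550948   8.76119139]
([0.83, -0.26, -0.039], np.float64(-0.271), 3)
([0.866, -0.079, -0.039], np.float64(-0.271), 3)
([0.863, 0.106, -0.039], np.float64(-0.271), 3)
([0.821, 0.286, -0.039], np.float64(-0.271), 3)
([0.742, 0.453, -0.039], np.float64(-0.271), 3)
```

Call:
servo_tool --series '[{"slide":[0.83,-0.26,-0.039],"twist":-0.271},{"slide":[0.83,-0.26,-0.039],"twist":-0.271},{"slide":[0.83,-0.26,-0.039],"twist":-0.271}]'

```text
time: 5.73
position: [565.0, -116.0, 324.9]
orientation: [-180.0, -0.1, 105.9]
wrist_force: [1.5, 1.4, 0.7]
finger_gap: 0.599
grip_force: 0.0
```

Call:
servo_tool --series '[{"slide":[0.866,-0.079,-0.039],"twist":-0.271},{"slide":[0.866,-0.079,-0.039],"twist":-0.271},{"slide":[0.866,-0.079,-0.039],"twist":-0.271}]'

```text
time: 5.98
position: [534.3, -34.6, 328.9]
orientation: [180.0, -0.1, 118.1]
wrist_force: [0.8, 1.9, -0.3]
finger_gap: 0.6
grip_force: 0.0
```

Call:
servo_tool --series '[{"slide":[0.863,0.106,-0.039],"twist":-0.271},{"slide":[0.863,0.106,-0.039],"twist":-0.271},{"slide":[0.863,0.106,-0.039],"twist":-0.271}]'

```text
time: 6.23
position: [503.8, 46.7, 332.9]
orientation: [180.0, -0.1, 130.3]
wrist_force: [-0.5, 1.6, -0.1]
finger_gap: 0.6
grip_force: 0.0
```

Call:
servo_tool --series '[{"slide":[0.821,0.286,-0.039],"twist":-0.271},{"slide":[0.821,0.286,-0.039],"twist":-0.271},{"slide":[0.821,0.286,-0.039],"twist":-0.271}]'

```text
time: 6.48
position: [473.3, 128.0, 336.9]
orientation: [179.9, -0.0, 142.5]
wrist_force: [-0.7, 1.4, -0.2]
finger_gap: 0.599
grip_force: 0.0
```

Call:
servo_tool --series '[{"slide":[0.742,0.453,-0.039],"twist":-0.271},{"slide":[0.742,0.453,-0.039],"twist":-0.271},{"slide":[0.742,0.453,-0.039],"twist":-0.271},{"slide":[0.742,0.453,-0.039],"twist":-0.271},{"slide":[0.742,0.453,-0.039],"twist":-0.271}]'

```text
time: 6.9
position: [445.5, 203.2, 340.1]
orientation: [-180.0, -0.0, 154.0]
wrist_force: [1.2, -0.2, -0.3]
finger_gap: 0.599
grip_force: 0.0
```

```bash
python3 - <<'E'
from h import *
c,im,s=look('wrist','w2.png')
print(s['time'],s['position'],s['orientation'],s['joint_positions'])
for b in blobs(im,(3,130,60),(21,255,255),None,200): print(b[:3])
x,y=230,150
cv2.imwrite('pics/w2c.png',cv2.resize(im[80:330,130:430,::-1],None,fx=2.4,fy=2.4))
E
```

```text
6.9 [445.54041429 203.23042583 340.07336198] [-1.79973201e+02 -2.35879775e-02  1.53950670e+02] [ 10.49125364   9.01323879 -46.28070105 110.47233982   7.26012286
  63.49115416  25.25853452]
(np.int32(2641), array([287.67853086, 202.32639152]), ((287.5, 206.5), (77.0, 49.0), 90.0))
(np.int32(1738), array([117.66915995, 205.24165708]), ((115.76921844482422, 208.65382385253906), (54.083274841308594, 62.126426696777344), 56.3099365234375))
```

View pics/w2c.png

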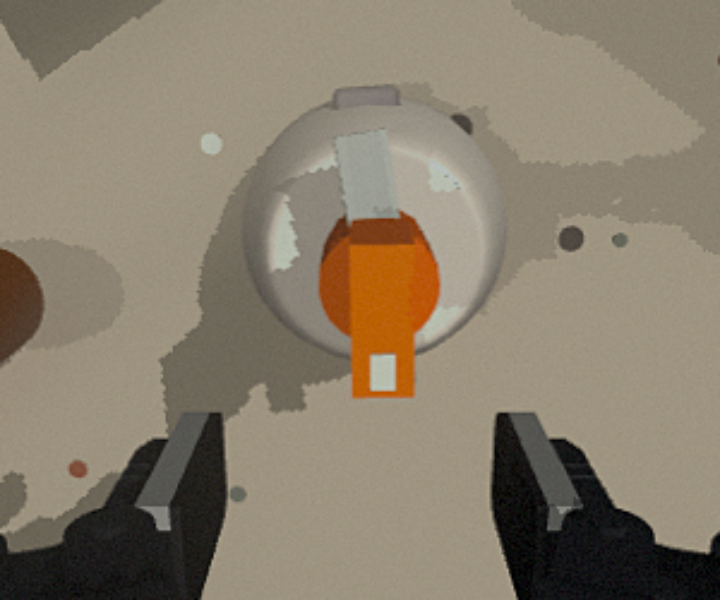

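The wing top is framed at crop corners (349,244) to (415,397), aligned within about 1°, with the mark at its lower end. I compute the axis position.

```bash
python3 - <<'E'
from h import *
s=get_state();c=cam('wrist',s)
p=np.array([(349,244),(413,244),(415,397),(353,397)])/2.4+[130,80]
P=onz(c,p,171);print(P.round(1),P.mean(0));C=P.mean(0)
d=P[2:].mean(0)-P[:2].mean(0);print(np.linalg.norm(d),np.degrees(np.arctan2(d[1],d[0])))
print(np.linalg.norm(P[1]-P[0]))
plan([C[0],C[1],75+79+54],154)
E
```

```text
[[425.9 210.9 171. ]
 [434.5 228.3 171. ]
 [480.  207.8 171. ]
 [471.2 189.9 171. ]] [452.91472965 209.22740579 171.        ]
49.92655080183312 -24.55845590655438
19.372604287231425
([-0.017, 0.046, 0.66], np.float64(-0.001), 2)
([-0.017, 0.046, 0.66], np.float64(-0.001), 2)
```

Call:
servo_tool --series '[{"slide":[-0.035,0.092,0.66],"twist":-0.03},{"slide":[-0.035,0.092,0.66],"twist":-0.03},{"slide":[-0.035,0.092,0.66],"twist":-0.03},{"slide":[-0.035,0.092,0.66],"twist":-0.03}]'

```text
time: 7.28
position: [452.8, 209.1, 273.9]
orientation: [-179.9, -0.1, 155.2]
wrist_force: [0.2, -0.8, 0.6]
finger_gap: 0.601
grip_force: 0.0
```

```bash
python3 - <<'E'
from h import *
s=get_state();print(s['joint_positions'])
plan([452.9,209.2,208],155.4)
E
```

```text
[  7.84787435  14.70661209 -45.59588778 113.81626213  12.45901426
  56.55734493  21.45703625]
([-0.0, 0.002, 0.659], np.float64(-0.004), 2)
```

Call:
servo_tool --series '[{"slide":[0,0.002,0.66],"twist":0},{"slide":[0,0.002,0.66],"twist":0},{"slide":[0,0.002,0.66],"twist":0},{"slide":[0,0.002,0.66],"twist":0}]'

```text
time: 7.62
position: [453.3, 210.0, 209.6]
orientation: [-180.0, -0.0, 155.3]
wrist_force: [0.9, 0.0, 0.4]
finger_gap: 0.597
grip_force: 0.0
```

Call:
servo_tool --series '[{"slide":[0,0,0],"twist":0},{"slide":[0,0,0],"twist":0},{"slide":[0,0,0],"twist":0},{"slide":[0,0,0],"twist":0},{"slide":[0,0,0],"twist":0},{"slide":[0,0,0],"twist":0}]' --claw 0 --newtons 70

```text
time: 8.12
position: [453.6, 210.0, 210.2]
orientation: [180.0, 0.1, 155.3]
wrist_force: [-3.1, -3.7, 11.8]
finger_gap: 0.228
grip_force: 68.3
```

```bash
python3 - <<'E'
from h import *
s=get_state();print(s['position'],s['orientation'],s['wrist_force'],s['wrist_torque'],s['joint_positions'][6],s['joint_positions'][4])
E
```

```text
[453.64522262 210.03220704 210.22413486] [1.79966102e+02 1.27149393e-01 1.55261410e+02] [-3.10962595 -3.72449971 11.77446559] [-0.98764266  0.59287465 -0.0088844 ] 16.409873399430538 17.993464204503393
```

Gripped, with a light downward preload. Next I twist +90° and back with a slow rise of about 2.5 mm/rad.

Call:
servo_tool --series '[{"slide":[0,0,0],"twist":0.125},{"slide":[0,0,-0.004],"twist":0.25},{"slide":[0,0,-0.008],"twist":0.375},{"slide":[0,0,-0.011],"twist":0.5},{"slide":[0,0,-0.014],"twist":0.625},{"slide":[0,0,-0.017],"twist":0.75},{"slide":[0,0,-0.019],"twist":0.875},{"slide":[0,0,-0.02],"twist":1.0}]'

```text
time: 8.78
position: [453.4, 209.8, 211.5]
orientation: [179.9, 0.0, 110.0]
wrist_force: [3.8, -2.3, -1.4]
finger_gap: 0.225
grip_force: 68.9
```

Call:
servo_tool --series '[{"slide":[0,0,-0.002],"twist":0.125},{"slide":[0,0,-0.005],"twist":0.25},{"slide":[0,0,-0.007],"twist":0.375},{"slide":[0,0,-0.01],"twist":0.5},{"slide":[0,0,-0.012],"twist":0.625},{"slide":[0,0,-0.015],"twist":0.75},{"slide":[0,0,-0.018],"twist":0.875},{"slide":[0,0,-0.018],"twist":1.0}]'

```text
time: 9.45
position: [453.5, 209.1, 213.3]
orientation: [179.9, 0.0, 65.0]
wrist_force: [1.1, -7.3, -2.2]
finger_gap: 0.222
grip_force: 68.9
```

Call:
servo_tool --series '[{"slide":[0,0,0],"twist":-0.125},{"slide":[0,0,-0.002],"twist":-0.25},{"slide":[0,0,-0.005],"twist":-0.375},{"slide":[0,0,-0.008],"twist":-0.5},{"slide":[0,0,-0.011],"twist":-0.625},{"slide":[0,0,-0.014],"twist":-0.75},{"slide":[0,0,-0.016],"twist":-0.875},{"slide":[0,0,-0.018],"twist":-1.0}]'

```text
time: 10.12
position: [453.2, 209.5, 215.1]
orientation: [180.0, 0.1, 110.5]
wrist_force: [-0.3, -2.1, -5.3]
finger_gap: 0.22
grip_force: 68.8
```

Call:
servo_tool --series '[{"slide":[0,0,-0.002],"twist":-0.125},{"slide":[0,0,-0.005],"twist":-0.25},{"slide":[0,0,-0.007],"twist":-0.375},{"slide":[0,0,-0.01],"twist":-0.5},{"slide":[0,0,-0.012],"twist":-0.625},{"slide":[0,0,-0.015],"twist":-0.75},{"slide":[0,0,-0.018],"twist":-0.875},{"slide":[0,0,-0.02],"twist":-1.0}]'

```text
time: 10.78
position: [453.1, 209.7, 217.0]
orientation: [-180.0, 0.1, 155.5]
wrist_force: [-2.0, -3.1, -0.1]
finger_gap: 0.222
grip_force: 69.6
```

```bash
python3 - <<'E'
from h import *
s=get_state();print(s['position'],s['orientation'],s['wrist_force'],s['wrist_torque'],s['joint_positions'])
E
```

```text
[453.11697739 209.683965   216.97358148] [-1.79981369e+02  5.27580390e-02  1.55534868e+02] [-2.0065959  -3.13478906 -0.14518055] [-1.14381701  0.57189963 -0.14310456] [  4.95921785  19.0737459  -43.47776939 117.00469028  17.0962486
  50.1795593   17.48798667]
```

Call:
servo_tool --series '[{"slide":[0,0,0],"twist":0.125},{"slide":[0,0,-0.004],"twist":0.25},{"slide":[0,0,-0.007],"twist":0.375},{"slide":[0,0,-0.01],"twist":0.5},{"slide":[0,0,-0.013],"twist":0.625},{"slide":[0,0,-0.016],"twist":0.75},{"slide":[0,0,-0.018],"twist":0.875},{"slide":[0,0,-0.02],"twist":1.0}]'

```text
time: 11.45
position: [453.5, 209.9, 219.3]
orientation: [179.9, 0.0, 110.0]
wrist_force: [2.1, -2.2, -4.5]
finger_gap: 0.219
grip_force: 68.8
```

Call:
servo_tool --series '[{"slide":[0,0,-0.002],"twist":0.125},{"slide":[0,0,-0.005],"twist":0.25},{"slide":[0,0,-0.007],"twist":0.375},{"slide":[0,0,-0.01],"twist":0.5},{"slide":[0,0,-0.012],"twist":0.625},{"slide":[0,0,-0.015],"twist":0.75},{"slide":[0,0,-0.018],"twist":0.875},{"slide":[0,0,-0.018],"twist":1.0}]'

```text
time: 12.12
position: [453.6, 209.3, 221.1]
orientation: [179.9, -0.0, 65.0]
wrist_force: [1.3, -7.4, 2.1]
finger_gap: 0.224
grip_force: 70.1
```

Call:
servo_tool --series '[{"slide":[0,0,0],"twist":-0.125},{"slide":[0,0,-0.002],"twist":-0.25},{"slide":[0,0,-0.005],"twist":-0.375},{"slide":[0,0,-0.008],"twist":-0.5},{"slide":[0,0,-0.011],"twist":-0.625},{"slide":[0,0,-0.014],"twist":-0.75},{"slide":[0,0,-0.016],"twist":-0.875},{"slide":[0,0,-0.018],"twist":-1.0}]'

```text
time: 12.78
position: [453.2, 209.7, 222.7]
orientation: [180.0, 0.0, 110.5]
wrist_force: [-1.2, -2.7, -3.8]
finger_gap: 0.217
grip_force: 69.2
```

Call:
servo_tool --series '[{"slide":[0,0,-0.002],"twist":-0.125},{"slide":[0,0,-0.005],"twist":-0.25},{"slide":[0,0,-0.007],"twist":-0.375},{"slide":[0,0,-0.01],"twist":-0.5},{"slide":[0,0,-0.012],"twist":-0.625},{"slide":[0,0,-0.015],"twist":-0.75},{"slide":[0,0,-0.018],"twist":-0.875},{"slide":[0,0,-0.018],"twist":-1.0}]'

```text
time: 13.45
position: [453.0, 209.7, 224.4]
orientation: [-180.0, 0.0, 155.5]
wrist_force: [-1.2, -2.6, -5.6]
finger_gap: 0.225
grip_force: 69.2
```

Call:
servo_tool --series '[{"slide":[0,0,0],"twist":0.125},{"slide":[0,0,-0.004],"twist":0.25},{"slide":[0,0,-0.007],"twist":0.375},{"slide":[0,0,-0.01],"twist":0.5},{"slide":[0,0,-0.013],"twist":0.625},{"slide":[0,0,-0.016],"twist":0.75},{"slide":[0,0,-0.018],"twist":0.875},{"slide":[0,0,-0.02],"twist":1.0}]'

```text
time: 14.12
position: [453.2, 209.8, 226.6]
orientation: [179.9, 0.0, 110.0]
wrist_force: [1.7, -2.0, -7.0]
finger_gap: 0.223
grip_force: 69.2
```

Call:
servo_tool --series '[{"slide":[0,0,-0.002],"twist":0.125},{"slide":[0,0,-0.005],"twist":0.25},{"slide":[0,0,-0.007],"twist":0.375},{"slide":[0,0,-0.01],"twist":0.5},{"slide":[0,0,-0.012],"twist":0.625},{"slide":[0,0,-0.015],"twist":0.75},{"slide":[0,0,-0.018],"twist":0.875},{"slide":[0,0,-0.018],"twist":1.0}]'

```text
time: 14.78
position: [453.9, 209.9, 229.1]
orientation: [179.9, -0.1, 65.0]
wrist_force: [0.2, -5.7, 8.2]
finger_gap: 0.224
grip_force: 71.2
```

Call:
servo_tool --series '[{"slide":[0,0,0],"twist":-0.125},{"slide":[0,0,-0.002],"twist":-0.25},{"slide":[0,0,-0.005],"twist":-0.375},{"slide":[0,0,-0.008],"twist":-0.5},{"slide":[0,0,-0.011],"twist":-0.625},{"slide":[0,0,-0.014],"twist":-0.75},{"slide":[0,0,-0.016],"twist":-0.875},{"slide":[0,0,-0.018],"twist":-1.0}]'

```text
time: 15.45
position: [454.1, 210.5, 231.9]
orientation: [179.8, 0.0, 110.5]
wrist_force: [-3.7, -2.7, 25.3]
finger_gap: 0.224
grip_force: 73.7
```

Call:
servo_tool --series '[{"slide":[0,0,-0.003],"twist":-0.125},{"slide":[0,0,-0.006],"twist":-0.25},{"slide":[0,0,-0.009],"twist":-0.375},{"slide":[0,0,-0.012],"twist":-0.5},{"slide":[0,0,-0.015],"twist":-0.625},{"slide":[0,0,-0.018],"twist":-0.75},{"slide":[0,0,-0.021],"twist":-0.875},{"slide":[0,0,-0.022],"twist":-1.0}]'

```text
time: 16.12
position: [453.3, 210.6, 232.8]
orientation: [179.9, 0.1, 155.6]
wrist_force: [-1.3, 0.1, 3.8]
finger_gap: 0.225
grip_force: 70.5
```

```bash
python3 - <<'E'
from h import *
s=get_state();print(s['position'],s['orientation'],s['wrist_force'],s['wrist_torque'],s['joint_positions'])
E
```

```text
[453.34120355 210.61251385 232.79637603] [1.79915654e+02 8.33202633e-02 1.55571857e+02] [-1.32498095  0.05363043  3.7970551 ] [ 0.11250418  0.5117019  -0.06187199] [  4.84305691  17.56820178 -43.07869818 116.21911438  15.28277061
  51.65102073  19.10074076]
```

Call:
servo_tool --series '[{"slide":[0,0,0],"twist":0.125},{"slide":[0,0,-0.004],"twist":0.25},{"slide":[0,0,-0.007],"twist":0.375},{"slide":[0,0,-0.01],"twist":0.5},{"slide":[0,0,-0.013],"twist":0.625},{"slide":[0,0,-0.016],"twist":0.75},{"slide":[0,0,-0.018],"twist":0.875},{"slide":[0,0,-0.02],"twist":1.0}]'

```text
time: 16.78
position: [453.3, 210.3, 234.5]
orientation: [179.9, -0.0, 110.0]
wrist_force: [0.6, -0.0, -0.9]
finger_gap: 0.22
grip_force: 69.9
```

Call:
servo_tool --series '[{"slide":[0,0,0],"twist":-0.125},{"slide":[0,0,-0.002],"twist":-0.25},{"slide":[0,0,-0.005],"twist":-0.375},{"slide":[0,0,-0.008],"twist":-0.5},{"slide":[0,0,-0.011],"twist":-0.625},{"slide":[0,0,-0.014],"twist":-0.75},{"slide":[0,0,-0.016],"twist":-0.875},{"slide":[0,0,-0.018],"twist":-1.0}]'

```text
time: 17.45
position: [453.3, 210.3, 236.2]
orientation: [179.9, 0.1, 155.6]
wrist_force: [0.0, -0.4, -1.1]
finger_gap: 0.227
grip_force: 69.8
```

```bash
python3 - <<'E'
from h import *
s=get_state();print(s['position'],s['orientation'],s['wrist_force'],s['wrist_torque'])
c,im,_=look('scene','s2.png');cv2.imwrite('pics/s2c.png',cv2.resize(im[90:330,150:450,::-1],None,fx=2.4,fy=2.4))
E
```

```text
[453.26906191 210.30845589 236.22835445] [1.79944848e+02 6.80508996e-02 1.55569635e+02] [ 0.02390602 -0.37597076 -1.13147988] [ 0.02827957  0.03490767 -0.03427888]
```

View pics/s2c.png

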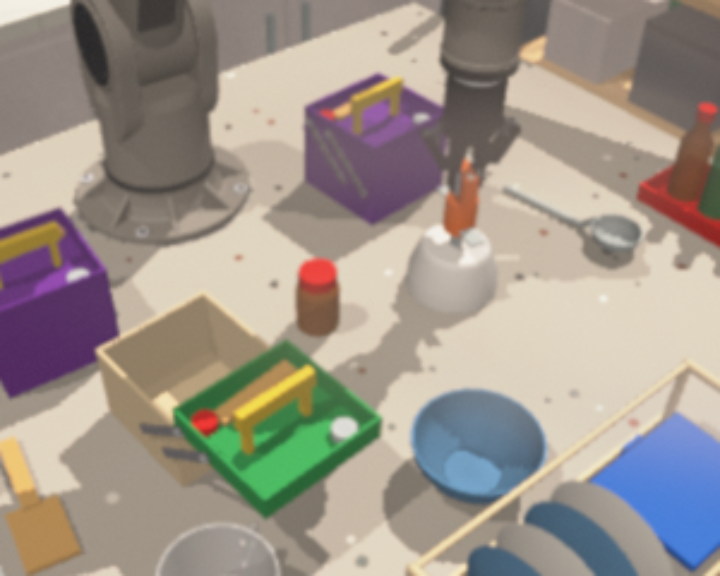

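Hub is free (wrench shows only its weight); the tray is at the open stop and the compartment is clear. I lift and carry the hub.

Call:
servo_tool --series '[{"slide":[0,0,-0.1],"twist":0},{"slide":[0,0,-0.3],"twist":0},{"slide":[0,0,-0.6],"twist":0},{"slide":[0,0,-0.94],"twist":0},{"slide":[0,0,-0.94],"twist":0},{"slide":[0,0,-0.94],"twist":0}]'

```text
time: 18.0
position: [453.5, 210.7, 331.8]
orientation: [179.8, 0.2, 155.1]
wrist_force: [-0.3, -0.5, -2.6]
finger_gap: 0.218
grip_force: 70.1
```

```bash
python3 - <<'E'
from h import *
s=get_state();print(s['position'],s['wrist_force'])
plan([436.5,-212.5,330],93)
E
```

```text
[453.54413748 210.65609596 331.79034176] [-0.28441911 -0.54804741 -2.59394885]
([-0.407, -0.977, 0.004], np.float64(0.345), 3)
([-0.654, -0.833, 0.004], np.float64(0.345), 3)
([-0.853, -0.628, 0.004], np.float64(0.345), 3)
([-0.99, -0.376, 0.004], np.float64(0.345), 3)
```

Call:
servo_tool --series '[{"slide":[-0.08,-0.2,0.0],"twist":0.07},{"slide":[-0.2,-0.5,0.0],"twist":0.17},{"slide":[-0.33,-0.8,0.0],"twist":0.28},{"slide":[-0.407,-0.977,0.004],"twist":0.345}]'

```text
time: 18.33
position: [448.4, 101.4, 328.2]
orientation: [-179.9, -0.0, 139.3]
wrist_force: [0.6, -0.5, 0.2]
finger_gap: 0.22
grip_force: 69.7
```

Call:
servo_tool --series '[{"slide":[-0.2,-0.25,0.0],"twist":0.1},{"slide":[-0.4,-0.52,0.0],"twist":0.21},{"slide":[-0.654,-0.833,0.004],"twist":0.345}]'

```text
time: 18.58
position: [444.6, -1.8, 328.2]
orientation: [180.0, -0.0, 124.0]
wrist_force: [1.0, 0.5, -2.7]
finger_gap: 0.226
grip_force: 69.8
```

Call:
servo_tool --series '[{"slide":[-0.28,-0.21,0.0],"twist":0.115},{"slide":[-0.56,-0.42,0.0],"twist":0.23},{"slide":[-0.853,-0.628,0.004],"twist":0.345}]'

```text
time: 18.83
position: [440.6, -108.7, 327.8]
orientation: [-180.0, -0.0, 108.4]
wrist_force: [0.5, -0.5, -0.3]
finger_gap: 0.225
grip_force: 69.8
```

Call:
servo_tool --series '[{"slide":[-0.33,-0.125,0.0],"twist":0.115},{"slide":[-0.6,-0.23,0.0],"twist":0.23},{"slide":[-0.85,-0.32,0.0],"twist":0.3},{"slide":[-0.99,-0.376,0.004],"twist":0.345},{"slide":[-0.99,-0.376,0.004],"twist":0.345},{"slide":[-0.99,-0.376,0.004],"twist":0.345}]'

```text
time: 19.33
position: [437.4, -213.0, 327.0]
orientation: [-180.0, -0.1, 93.1]
wrist_force: [0.3, 0.9, -0.3]
finger_gap: 0.224
grip_force: 69.8
```

```bash
python3 - <<'E'
from h import *
c,im,s=look('wrist','w3.png')
print(s['time'],s['position'],s['orientation'],s['wrist_force'])
plan([436.5,-212.5,142],93)
E
```

```text
19.3333 [ 437.39791917 -213.0090301   327.01017353] [-1.79963993e+02 -5.15498615e-02  9.31317289e+01] [ 0.2531273   0.90831763 -0.31457636]
([-0.001, -0.006, 0.926], np.float64(0.003), 3)
([-0.001, -0.006, 0.926], np.float64(0.003), 3)
```

View pics/w3.png

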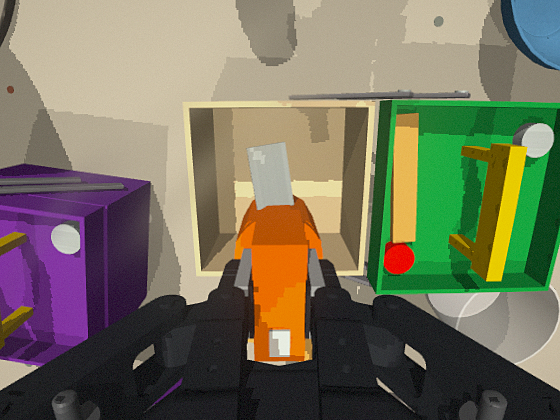

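The hub hangs straight over the empty compartment, with box rim columns 183–376 and hub column ~281. I lower it.

Call:
servo_tool --series '[{"slide":[0,0,0.25],"twist":0},{"slide":[0,-0.005,0.5],"twist":0},{"slide":[0,-0.005,0.75],"twist":0},{"slide":[0,-0.005,0.95],"twist":0},{"slide":[0,-0.005,0.95],"twist":0}]'

```text
time: 19.8
position: [435.7, -211.1, 229.2]
orientation: [-179.7, -0.2, 93.3]
wrist_force: [-1.1, 0.5, -1.1]
finger_gap: 0.226
grip_force: 69.8
```

Call:
servo_tool --series '[{"slide":[0,0,0.2],"twist":0},{"slide":[0,0,0.4],"twist":0},{"slide":[0,0,0.6],"twist":0},{"slide":[0,0,0.75],"twist":0},{"slide":[0,0,0.85],"twist":0},{"slide":[0,0,0.85],"twist":0},{"slide":[0,0,0.85],"twist":0}]'

```text
time: 20.38
position: [437.5, -212.7, 148.1]
orientation: [180.0, -0.0, 93.2]
wrist_force: [0.5, -0.4, -1.5]
finger_gap: 0.226
grip_force: 69.9
```

Call:
servo_tool --series '[{"slide":[0,0,0.02],"twist":0},{"slide":[0,0,0.04],"twist":0},{"slide":[0,0,0.05],"twist":0},{"slide":[0,0,0.05],"twist":0}]'

```text
time: 20.72
position: [437.1, -213.2, 142.7]
orientation: [180.0, 0.0, 93.2]
wrist_force: [0.0, 1.0, -1.4]
finger_gap: 0.226
grip_force: 69.9
```

Call:
servo_tool --series '[{"slide":[0,0,0.01],"twist":0},{"slide":[0,0,0.02],"twist":0},{"slide":[0,0,0.03],"twist":0},{"slide":[0,0,0.03],"twist":0},{"slide":[0,0,0.03],"twist":0}]'

```text
time: 21.13
position: [437.3, -213.3, 140.3]
orientation: [180.0, 0.0, 93.2]
wrist_force: [-4.8, 1.1, 19.9]
finger_gap: 0.219
grip_force: 72.8
```

Call:
servo_tool --series '[{"slide":[0,0,-0.01],"twist":0},{"slide":[0,0,-0.01],"twist":0},{"slide":[0,0,-0.01],"twist":0}]'

```text
time: 21.38
position: [437.2, -213.2, 140.6]
orientation: [180.0, 0.0, 93.2]
wrist_force: [-0.7, 0.0, 3.6]
finger_gap: 0.223
grip_force: 70.6
```

Call:
servo_tool --series '[{"slide":[0,0,0],"twist":0},{"slide":[0,0,0],"twist":0},{"slide":[0,0,0],"twist":0},{"slide":[0,0,0],"twist":0},{"slide":[0,0,0],"twist":0}]' --claw 0.5

```text
time: 21.8
position: [437.0, -213.1, 140.4]
orientation: [-180.0, -0.0, 93.2]
wrist_force: [-0.1, 0.4, -0.5]
finger_gap: 0.498
grip_force: 0.0
```

Call:
servo_tool --series '[{"slide":[0,0,-0.2],"twist":0},{"slide":[0,0,-0.6],"twist":0},{"slide":[0,0,-1.0],"twist":0},{"slide":[0,0,-1.0],"twist":0}]'

```text
time: 22.13
position: [439.4, -213.8, 246.8]
orientation: [179.6, 0.2, 93.2]
wrist_force: [1.9, -1.0, 0.9]
finger_gap: 0.502
grip_force: 0.0
```

Call:
servo_tool --series '[{"slide":[0,0,-0.85],"twist":0},{"slide":[0,0,-0.85],"twist":0},{"slide":[0,0,-0.85],"twist":0},{"slide":[0,0,-0.85],"twist":0}]'

```text
time: 22.47
position: [437.8, -213.5, 327.8]
orientation: [179.8, 0.1, 93.2]
wrist_force: [0.6, -0.1, -0.3]
finger_gap: 0.501
grip_force: 0.0
```

```bash
python3 - <<'E'
from h import *
c,im,s=look('wrist','w4.png')
print(s['time'],s['position'],s['orientation'],s['wrist_force'])
plan([597.5,-204,325],93)
for b in blobs(im,(22,150,100),(32,255,255),(400,120,560,320),300): print(b[:3],onz(c,[b[1]],170))
E
```

```text
22.4667 [ 437.83033774 -213.46735118  327.84179277] [1.79772071e+02 1.39842070e-01 9.31825481e+01] [ 0.61577433 -0.12639468 -0.34171861]
([0.002, 0.803, 0.006], np.float64(0.002), 2)
([0.003, 0.803, 0.006], np.float64(0.002), 2)
(np.int32(4036), array([493.16253717, 207.41997027]), ((482.4600524902344, 208.27999877929688), (63.78103256225586, 137.88580322265625), 8.130102157592773)) [[ 592.93567503 -199.53497034  170.        ]]
```

View pics/w4.png

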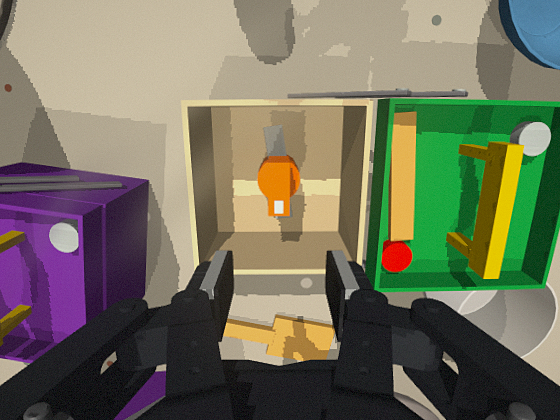

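The hub stands upright in the compartment at pixel (279, 185). I go back to the handle.

Call:
servo_tool --series '[{"slide":[0,0.4,0],"twist":0},{"slide":[0,0.8,0],"twist":0},{"slide":[0,0.8,0],"twist":0}]' --claw 0.6

```text
time: 22.77
position: [521.7, -207.1, 323.4]
orientation: [180.0, -0.1, 93.4]
wrist_force: [-2.9, 1.9, -0.4]
finger_gap: 0.599
grip_force: 0.0
```

Call:
servo_tool --series '[{"slide":[0,0.4,0],"twist":0},{"slide":[0,0.8,0],"twist":0},{"slide":[0,0.8,0],"twist":0},{"slide":[0,0.8,0],"twist":0},{"slide":[0,0.8,0],"twist":0}]'

```text
time: 23.18
position: [596.2, -204.0, 323.6]
orientation: [-179.8, -0.1, 93.2]
wrist_force: [-0.0, -0.8, 0.2]
finger_gap: 0.604
grip_force: 0.0
```

```bash
python3 -c "
from h import *
s=get_state();print(s['position'],s['orientation'])
plan([597.5,-204,221],93)"
```

```text
[ 596.20922588 -203.97737481  323.59180255] [-1.79848741e+02 -6.78106150e-02  9.32282309e+01]
([-0.0, 0.006, 0.513], np.float64(0.003), 2)
([-0.0, 0.006, 0.513], np.float64(0.003), 2)
```

Call:
servo_tool --series '[{"slide":[0,0.01,0.4],"twist":0},{"slide":[0,0.01,0.8],"twist":0},{"slide":[0,0.01,1.0],"twist":0},{"slide":[0,0.01,1.0],"twist":0},{"slide":[0,0.01,1.0],"twist":0}]'

```text
time: 23.6
position: [596.7, -204.4, 225.2]
orientation: [-179.9, -0.0, 93.2]
wrist_force: [-0.1, -1.1, 1.4]
finger_gap: 0.602
grip_force: 0.0
```

Call:
servo_tool --series '[{"slide":[0,0,0.03],"twist":0},{"slide":[0,0,0.03],"twist":0},{"slide":[0,0,0.03],"twist":0},{"slide":[0,0,0.03],"twist":0},{"slide":[0,0,0.03],"twist":0},{"slide":[0,0,0.03],"twist":0},{"slide":[0,0,0.03],"twist":0}]' --claw 0 --newtons 40

```text
time: 24.18
position: [597.9, -204.4, 223.8]
orientation: [179.9, 0.1, 93.2]
wrist_force: [-4.2, -0.1, 8.1]
finger_gap: 0.134
grip_force: 44.3
```

Call:
servo_tool --series '[{"slide":[0,-0.051,-0.057],"twist":0},{"slide":[0,-0.106,-0.109],"twist":0},{"slide":[0,-0.165,-0.158],"twist":0},{"slide":[0,-0.227,-0.202],"twist":0},{"slide":[0,-0.292,-0.242],"twist":0},{"slide":[0,-0.36,-0.277],"twist":0},{"slide":[0,-0.431,-0.306],"twist":0},{"slide":[0,-0.503,-0.331],"twist":0},{"slide":[0,-0.577,-0.35],"twist":0},{"slide":[0,-0.652,-0.364],"twist":0},{"slide":[0,-0.728,-0.372],"twist":0},{"slide":[0,-0.804,-0.375],"twist":0}]'

```text
time: 25.18
position: [517.2, -209.0, 261.4]
orientation: [179.9, 0.1, 93.2]
wrist_force: [1.8, -2.4, 8.3]
finger_gap: 0.131
grip_force: 44.4
```

Call:
servo_tool --series '[{"slide":[0,-0.076,0.003],"twist":0},{"slide":[0,-0.152,0.011],"twist":0},{"slide":[0,-0.227,0.025],"twist":0},{"slide":[0,-0.301,0.044],"twist":0},{"slide":[0,-0.373,0.068],"twist":0},{"slide":[0,-0.444,0.098],"twist":0},{"slide":[0,-0.512,0.133],"twist":0},{"slide":[0,-0.577,0.172],"twist":0},{"slide":[0,-0.639,0.217],"twist":0},{"slide":[0,-0.698,0.265],"twist":0},{"slide":[0,-0.753,0.318],"twist":0},{"slide":[0,-0.804,0.375],"twist":0}]'

```text
time: 26.18
position: [436.5, -213.8, 222.9]
orientation: [180.0, 0.1, 93.2]
wrist_force: [20.1, -2.3, 36.7]
finger_gap: 0.134
grip_force: 48.9
```

Call:
servo_tool --series '[{"slide":[0,0,0],"twist":0},{"slide":[0,0,0],"twist":0},{"slide":[0,0,0],"twist":0},{"slide":[0,0,0],"twist":0}]'

```text
time: 26.52
position: [437.1, -213.8, 223.7]
orientation: [179.9, 0.1, 93.2]
wrist_force: [-0.3, -2.6, 13.4]
finger_gap: 0.131
grip_force: 45.0
```

Shut against the stop. I release, withdraw and verify.

Call:
servo_tool --series '[{"slide":[0,0,0],"twist":0},{"slide":[0,0,0],"twist":0},{"slide":[0,0,0],"twist":0},{"slide":[0,0,0],"twist":0},{"slide":[0,0,0],"twist":0}]' --claw 0.6

```text
time: 26.93
position: [437.0, -213.0, 222.4]
orientation: [-180.0, -0.0, 93.2]
wrist_force: [0.2, -0.1, -0.5]
finger_gap: 0.601
grip_force: 0.0
```

Call:
servo_tool --series '[{"slide":[0,0,-0.3],"twist":0},{"slide":[0,0,-0.7],"twist":0},{"slide":[0,0,-1.0],"twist":0},{"slide":[0,0,-1.0],"twist":0},{"slide":[0,0,-1.0],"twist":0},{"slide":[0,0,-1.0],"twist":0}]'

```text
time: 27.43
position: [436.9, -213.0, 321.9]
orientation: [-180.0, -0.0, 93.2]
wrist_force: [-0.5, 1.1, -0.8]
finger_gap: 0.598
grip_force: 0.0
```

```bash
python3 - <<'E'
from h import *
c,im,s=look('scene','s5.png');_,w,s=look('wrist')
print(s['time'],s['position'],s['wrist_force'])
c=cam('wrist',s)
for b in blobs(w,(22,150,100),(32,255,255),(200,100,360,320),300): print(b[:3],onz(c,[b[1]],170))
E
```

```text
27.4833 [ 436.72061299 -212.97187922  321.45668125] [-0.07105042 -0.09678338  0.23312515]
(np.int32(2614), array([280.03442999, 213.71270084]), ((280.0, 215.5), (143.0, 18.0), 90.0)) [[ 436.50766273 -209.64000889  170.        ]]
```

View pics/s5.png

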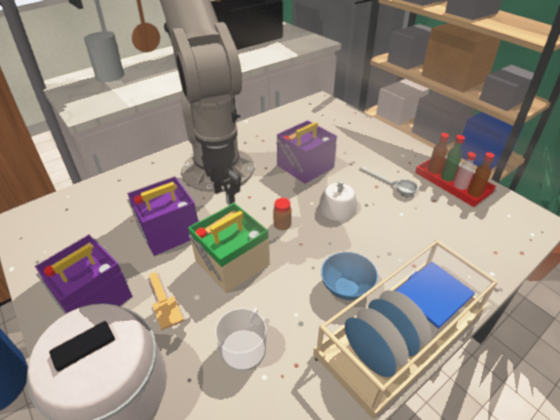

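The tray is shut with its handle back at (225, 223), the same place as at the start. The spindle is bare at (340, 190) and the bystanders have not moved.

```bash
python3 -c "
from station import *
print(hand_in())"
```

```text
the job is handed in; nothing more can be done
None
```

I swung the tray open, freed the hub by twisting it 90° to one side and back, stood it upright in the compartment and shut the tray; the job was handed in at about 27.5 s, with the other kitchen things where they were.

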